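# Roll the packing tube onto the labelling line

## Task

Roll the thick lying cardboard tube sideways along the packing bench onto the labelling line (the long strip of paper tape with a short cross strip at each end) and leave it at rest there, lying along the line and centred on it, ready for its label. Let it roll: do not pick it up and do not slide it gripped. Leave the thinner lying tube where it is.

Things in the scene. Friction and masses are not known exactly. Their poses are not given: they have to be found in the camera images.
- tube: tube to roll: closed brown cardboard tube, white end caps, 50 mm diameter, 200 mm long, 120 to 250 g, lying 110 to 170 mm to one side of the line, about parallel to it. Origin: its middle, on the axis, 25 mm above the bench. x runs along it; z points up at the start and turns as it rolls. Rolls easily: let go at 0.1 m/s it coasts about 10 mm, then stays put.
- line: labelling line: strip of pale paper tape flat on the grey bench (top at z = 0), 300 mm long, 12 mm wide, with a 70 mm cross strip at each end (H shape). Origin: middle of the strip, at bench height; x along the strip, y across it. It stops nothing; longer than the tube, so its ends still show when the tube lies on it.
- thin_tube: tube to leave alone: same cardboard, white caps and 200 mm length but only 30 mm in diameter, lying about parallel to the line, on its other side. Origin: its middle, on the axis, 15 mm above the bench; x runs along it.
There are look-alikes about, which are no part of the job. Leave any yellow look-alike of the tube alone.

How it is judged:
By the outcome, as a careful person would: the job done as asked, in the order asked, and still so for the second after the job is handed in, with the robot touching nothing.
It also fails if it takes over 32 s, if anything falls off the work surface, if the arm or the gripper's body presses on something with over 40 N, if the wrist force passes 120 N, or if a joint passes its speed limit or range.

## Robot

A 6-joint arm with a two-finger parallel gripper is mounted at the origin on the work surface. World frame = base frame: x ahead of the robot, y to its left, z up, the work surface at z = 0. Lengths are in m, angles in degrees, forces in N, time in s.
With the tool pointing down it reaches from about 0.25 to 0.725 m from the base axis. Payload 9.7 kg.
Tool frame: the origin (TCP) lies midway between the tips of the shut fingers; the grasp point (between the pads) lies 19 mm behind it (grip_point_offset is the distance from the TCP to the grasp point, in m); y points along the fingers, z is the direction in which the jaws open and shut, and the axes are right-handed (so a half turn about y gives the same grasp; the last joint's range is limited). The gripper opens to 85 mm and grips with 20 to 120 N. Pads are 22 mm wide; open, the fingers measure 114 mm over their backs; the gripper's body (76 mm by 85 mm) begins 54 mm behind the grasp point. The pads swing forward as they close: fully open they stand 13 mm farther back than shut.
Start: joints at [75.63, 4.979, 10.078, 95.1, 0, 90], TCP at [0.136, 0.533, 0.231] pointing down, gripper open.
Joint ranges: [-179.16, 179.16], [-48.56, 103.87], [-65.8, 70.77], [-126.05, 130.52], [-82.76, 87.17], [-180, 180]. Speed limits (degrees/s): [127.2, 127.2, 147.25, 180, 180, 180].

## Interface

Orientations are given as [roll, pitch, yaw] about the fixed x, y, z axes, in that order (R = Rz(yaw) Ry(pitch) Rx(roll)).
In Python, from workcell import get_obs, camera, job_done, grip_point_offset gives the robot as it stands.
- The arm moves only by the tool move_arm, never from a script. Its argument "deltas" is a list that holds one entry, the list of rows, each a list of 4 numbers: the shift along the tool's x, y, z in m, then the turn about the tool's y in degrees. A call has 1 to 5 rows; each row is the pose to reach, as a shift and turn from the pose commanded when the call began, along the tool's axes at that moment; what a row does not reach only later rows make up. A row lasts 1/10 s, in which the tool goes at most 50 mm and 8.59 degrees, less where a joint would pass 70% of its speed; a pose out of reach is approached as far as the arm can. A call with a gripper value outside its range is refused whole. "claw" is the finger opening in m, from 0 to 0.0854, set as the call begins (left out, the last holds). The fingers move at their own pace and stop on an object; "newtons" is the grip in N (left out, the last holds). Time passes only in rows, so rows that repeat a pose let the fingers close. It gives the time, the measured TCP pose, the force and the opening at its end, in the units of the state.
- get_obs(): the state, without advancing time (a new reading comes with each control period).
- camera(name): name is "side" or "top" or "wrist"; returns a dict with "color" (400x640x3 uint8, blue, green, red), "range_z" (400x640 float32, m along the optical axis (not along the pixel's ray), 0 where there is no reading), "fx", "fy", "cx", "cy" (pixels), "T" (4x4, takes a point from camera to world coordinates). Camera axes: x right, y down, z forward; pixel columns grow to the right and rows downward; lengths in m; the calibration is good to about 2 mm. A picture is of the moment at which its call begins.
- job_done(): hands the job in, once; it reports no verdict.
The state is a dict: "time": time; "q": joint angles; "qd": joint speeds; "joint_efforts": joint torques, N m; "ee_pos": TCP position; "tcp_rot": TCP orientation; "wrist_force": force on the tool from outside, world axes, zero at the start; "torque": the same for the moment, N m; "opening": finger opening in m.
Only numpy, scipy, OpenCV 4.12 (cv2) and the standard library are available. Lean on these libraries where they do the work, as an engineer would, in place of code of your own. Each camera call takes 0.05 s, during which the arm holds its last target. There are 200 camera calls.

## Working session

There is one attempt and no reset: what is moved stays moved. The work goes in short steps, Python scripts to look and compute and a tool call to move; the robot and the scene stay as the last step left them, time stands still between calls to the robot, and variables do not carry over. Pictures are saved under pics/ and viewed, about 8 in all and at most 12, crops included, and the job is handed in when it is done.

Besides the shell and the picture viewer there is one more tool, called after "Emit:" by a JSON object that holds its "op" and its "data". move_arm: Moves the arm, as the interface text tells. Its arguments: {"type":"object","properties":{"deltas":{"type":"array"},"claw":{"type":"number"},"newtons":{"type":"number"}},"required":["deltas"]}

```bash
mkdir -p pics; ls; cat > h.py <<'E'
import numpy as np, cv2
from workcell import *
def snap(n,f):
    c=camera(n); cv2.imwrite('pics/'+f,c['color']); np.savez('pics/'+f[:-4]+'.npz',**c); return c
def pt(c,u,v,z=None):
    d=np.array([(u-c['cx'])/c['fx'],(v-c['cy'])/c['fy'],1.]); T=c['T']
    r=T[:3,:3]@d
    s=c['range_z'][int(v),int(u)] if z is None else (z-T[2,3])/r[2]
    return T[:3,3]+s*r
E
python3 - <<'E'
from h import *
print(get_obs(),grip_point_offset)
a=snap('top','t0.png');b=snap('side','s0.png')
for c in(a,b): print(c['T'].round(3),c['fx'])
E
```

```text
pics
{'time': 0.0, 'q': array([7.56294857e+01, 5.01146357e+00, 1.00342308e+01, 9.50989918e+01,
       1.10809607e-03, 9.00020302e+01]), 'qd': array([-0.00463228, -0.01961498, -0.00294742,  0.02623053, -0.06336237,
       -0.07338624]), 'joint_efforts': array([ 7.97945067e-04, -5.20386171e+01,  4.64802861e+01,  1.65041786e-02,
        7.46552610e-05, -8.21788632e-06]), 'ee_pos': array([0.13644382, 0.53257342, 0.23057758]), 'tcp_rot': array([-9.00762246e+01,  1.10539421e-03, -1.43725460e+01]), 'wrist_force': array([ 0.1851896 , -0.33087543, -0.86536298]), 'torque': array([ 0.0136051 ,  0.04475094, -0.02775149]), 'opening': 0.08529786550096206} 0.0187
[[ 0.002 -0.983  0.184  0.267]
 [-0.999  0.004  0.033  0.026]
 [-0.033 -0.184 -0.982  0.942]
 [ 0.     0.     0.     1.   ]] 443.2380834995434
[[ 0.979 -0.147  0.141  0.261]
 [-0.203 -0.658  0.725 -0.852]
 [-0.014 -0.739 -0.674  0.902]
 [ 0.     0.     0.     1.   ]] 487.76118099275385
```

View pics/t0.png

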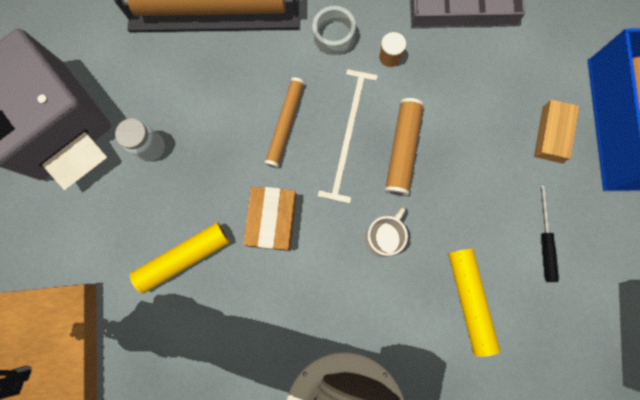

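View pics/s0.png

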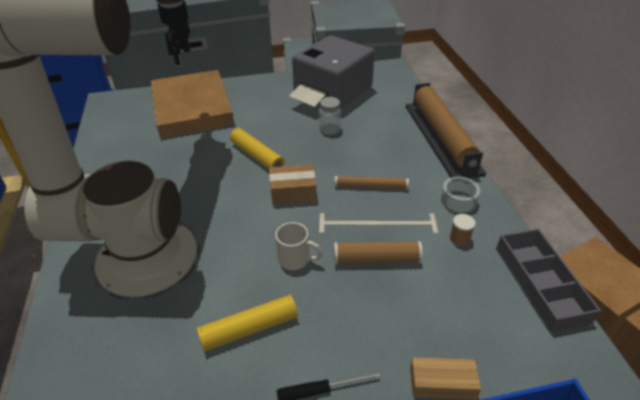

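The top view shows the thick tube from (411,101) to (398,190), the line from (362,75) to (335,197) and the thin tube from (297,80) to (272,164). A mug sits at (388,235), near the tube's near end, and a pot at (393,48). The side view agrees. Next I'll enlarge both.

```bash
python3 - <<'E'
from h import *
a=cv2.imread('pics/t0.png')[55:255,250:450]; b=cv2.imread('pics/s0.png')[160:280,270:470]
cv2.imwrite('pics/c0.png',np.hstack([cv2.resize(a,(500,500),interpolation=2),cv2.resize(b,None,fx=1.5,fy=500/120,interpolation=2)])) 
for n,ps in(('t0',[(411,105),(405,145),(399,186),(296,84),(284,122),(273,159),(355,100),(388,235),(394,45),(270,218)]),('s0',[(345,247),(378,247),(412,247),(372,182),(290,232),(463,223),(293,175)])):
    c=dict(np.load(f'pics/{n}.npz'))
    for p in ps: print(n,p,pt(c,*p).round(4))
t=dict(np.load('pics/t0.npz'));s=dict(np.load('pics/s0.npz'))
for p in [(362,75),(335,197)]: print('line t',pt(t,*p,0).round(4))
for p in [(434,222.5),(322,222.5)]: print('line s',pt(s,*p,0).round(4))
E
```

```text
t0 (411, 105) [ 0.6246 -0.1446  0.0504]
t0 (405, 145) [ 0.5376 -0.1293  0.0483]
t0 (399, 186) [ 0.4502 -0.1138  0.0498]
t0 (296, 84) [0.6862 0.1013 0.0261]
t0 (284, 122) [0.5977 0.1263 0.0279]
t0 (273, 159) [0.5144 0.1484 0.0296]
t0 (355, 100) [ 6.583e-01 -2.980e-02 -6.000e-04]
t0 (388, 235) [ 0.3542 -0.0944  0.0055]
t0 (394, 45) [ 0.7586 -0.1119  0.0577]
t0 (270, 218) [0.3835 0.1478 0.0608]
s0 (345, 247) [ 0.4674 -0.1184  0.0494]
s0 (378, 247) [ 0.5419 -0.1359  0.0506]
s0 (412, 247) [ 0.6183 -0.1537  0.0516]
s0 (372, 182) [0.604  0.1177 0.0253]
s0 (290, 232) [ 0.3494 -0.0492  0.0556]
s0 (463, 223) [ 0.7588 -0.1164  0.0629]
s0 (293, 175) [0.3905 0.1472 0.0655]
line t [ 0.718  -0.0465  0.    ]
line t [0.4369 0.0164 0.    ]
line s [ 0.7242 -0.0435 -0.    ]
line s [0.4419 0.0192 0.    ]
```

View pics/c0.png

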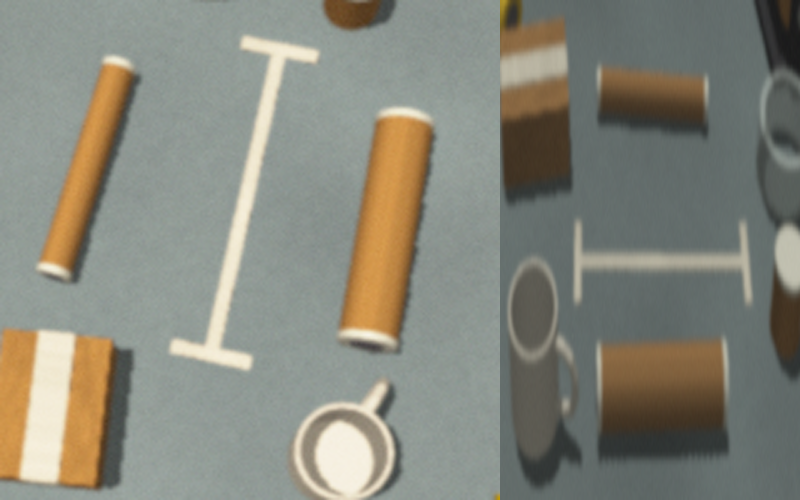

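```bash
cat >> h.py <<'E'
def cloud(c,m):
    v,u=np.nonzero(m&(c['range_z']>0)); z=c['range_z'][v,u]
    P=np.c_[(u-c['cx'])/c['fx']*z,(v-c['cy'])/c['fy']*z,z]
    return P@c['T'][:3,:3].T+c['T'][:3,3]
L=np.array([.580,-.0135]);la=np.radians(-12.55);U=np.array([np.cos(la),np.sin(la)]);N=np.array([-U[1],U[0]])
def tube(c,xy0,r,R=.13,w=.05,excl=()):
    from scipy.optimize import least_squares
    P=cloud(c,np.ones(c['range_z'].shape,bool))
    d=P[:,:2]-xy0
    m=(abs(d@U)<R)&(abs(d@N)<w)&(P[:,2]>r*.9)&(P[:,2]<2*r+.012)
    P=P[m]
    f=lambda p:np.hypot((P[:,1]-p[0]-np.tan(p[1])*(P[:,0]-xy0[0]))*np.cos(p[1]),P[:,2]-p[2])-r
    p=least_squares(f,[xy0[1],la,r],loss='soft_l1',f_scale=.002).x
    t=np.array([np.cos(p[1]),np.sin(p[1])]);s=(P[:,:2]-[xy0[0],p[0]])@t
    lo,hi=np.percentile(s,[.5,99.5]); C=np.array([xy0[0],p[0]])+t*(lo+hi)/2
    return dict(C=C.round(4),deg=np.degrees(p[1]).round(2),zc=p[2].round(4),length=(hi-lo).round(4),along=((C-L)@U).round(4),across=((C-L)@N).round(4),n=len(P))
def line(c):
    m=c['color'].min(2)>190
    P=cloud(c,m);d=P[:,:2]-L;m=(abs(d@U)<.17)&(abs(d@N)<.05)&(abs(P[:,2])<.01);P=P[m]
    r=cv2.minAreaRect((P[:,:2]*1000).astype(np.float32)); return r,len(P)
E
python3 - <<'E'
from h import *
for n in('t0','s0'):
    c=dict(np.load(f'pics/{n}.npz'))
    print(n,tube(c,[.538,-.131],.025),'\n  thin',tube(c,[.6,.124],.015),line(c))
E
```

```text
t0 {'C': array([ 0.5385, -0.1298]), 'deg': np.float64(-11.22), 'zc': np.float64(0.0245), 'length': np.float64(0.2021), 'along': np.float64(-0.0152), 'across': np.float64(-0.1226), 'n': 2257} 
  thin {'C': array([0.6006, 0.1284]), 'deg': np.float64(-16.07), 'zc': np.float64(0.0144), 'length': np.float64(0.202), 'along': np.float64(-0.0107), 'across': np.float64(0.1429), 'n': 1242} (((579.191650390625, -13.250457763671875), (67.3980712890625, 300.7302551269531), 77.26131439208984), 828)
s0 {'C': array([ 0.5265, -0.1268]), 'deg': np.float64(-11.19), 'zc': np.float64(0.0261), 'length': np.float64(0.2356), 'along': np.float64(-0.0276), 'across': np.float64(-0.1222), 'n': 1752} 
  thin {'C': array([0.6052, 0.1281]), 'deg': np.float64(-15.94), 'zc': np.float64(0.0162), 'length': np.float64(0.2005), 'along': np.float64(-0.0062), 'across': np.float64(0.1436), 'n': 706} (((0.0, 0.0), (0.0, 0.0), 0.0), 0)
```

Emit:
{"op": "move_arm", "data": {"deltas": [[[0.05,0,-0.05,8],[0.09,0,-0.08,16],[0.13,0,-0.12,24],[0.17,0,-0.16,32],[0.2,0,-0.2,40]]]}}

```text
time: 0.6
ee_pos: [0.2666, 0.3177, 0.2308]
tcp_rot: [-90.0, -0.0, -54.7]
wrist_force: [1.2, -1.0, -0.1]
opening: 0.0854
```

Emit:
{"op": "move_arm", "data": {"deltas": [[[0.048,0,-0.008,8],[0.096,0,-0.016,16],[0.144,0,-0.023,24],[0.192,0,-0.03,32],[0.24,0,-0.038,40]]]}}

```text
time: 1.1
ee_pos: [0.3753, 0.1003, 0.2313]
tcp_rot: [-90.0, 0.0, -94.7]
wrist_force: [0.6, 1.0, -0.0]
opening: 0.0855
```

Emit:
{"op": "move_arm", "data": {"deltas": [[[0.04,0,0.024,2],[0.08,0,0.048,4],[0.12,0,0.072,6.5],[0.16,0,0.096,6.5],[0.2,0,0.12,6.5]]]}}

```text
time: 1.6
ee_pos: [0.4797, -0.1084, 0.2311]
tcp_rot: [-90.0, 0.0, -100.9]
wrist_force: [0.8, 0.4, 0.5]
opening: 0.085
```

Emit:
{"op": "move_arm", "data": {"deltas": [[[0.042,0,0.03,0],[0.085,0,0.061,0],[0.085,0.05,0.061,0],[0.085,0.1,0.061,0],[0.085,0.14,0.061,0]]]}}

```text
time: 2.1
ee_pos: [0.5224, -0.2017, 0.0879]
tcp_rot: [-90.1, 0.0, -100.9]
wrist_force: [-0.1, -0.3, -0.2]
opening: 0.0852
```

```bash
python3 - <<'E'
from h import *
o=get_obs();print(o['ee_pos'],o['tcp_rot'])
c=snap('wrist','w1.png'); s=camera('side')['color'];cv2.imwrite('pics/m1.png',np.hstack([s[120:360,200:600],c['color'][::1,:400][:240]]))
cv2.imwrite('pics/m1.png',np.vstack([cv2.resize(s[140:340,240:560],(640,400))[:300],cv2.resize(c['color'],(640,400))[:300]]))
E
```

```text
[ 0.52237767 -0.20166051  0.0879085 ] [-9.01382304e+01  2.54811900e-02 -1.00928815e+02]
```

View pics/m1.png

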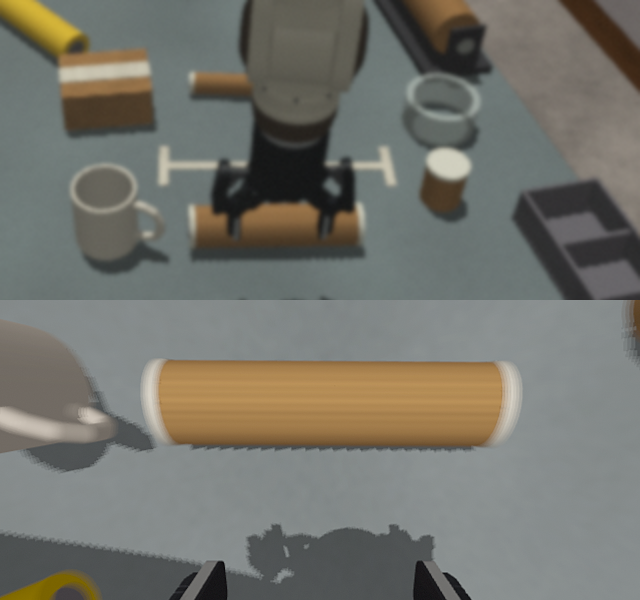

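The top strip (side view) shows the fingers behind the tube. The lower strip (wrist view) shows the tube at (145–520, 400) with free space in front of the fingers. I'll go down with a clockwise slant, so that rolling also makes up the 15 mm offset along the line.

Emit:
{"op": "move_arm", "data": {"deltas": [[[0,0.03,-0.005,5],[-0.005,0.06,-0.011,10],[-0.01,0.08,-0.011,10],[-0.01,0.08,-0.011,10]]]}}

```text
time: 2.6
ee_pos: [0.5137, -0.1887, 0.0109]
tcp_rot: [-90.1, 0.0, -110.8]
wrist_force: [0.6, 0.2, 0.4]
opening: 0.0853
```

Emit:
{"op": "move_arm", "data": {"deltas": [[[-0.01,0.006,0,0],[-0.018,0.006,0,0],[-0.026,0.006,0,0],[-0.034,0.006,0,0],[-0.042,0.006,0,0]]]}}

```text
time: 3.1
ee_pos: [0.5299, -0.1495, 0.0059]
tcp_rot: [-89.9, 0.0, -110.8]
wrist_force: [-0.2, -0.2, -0.6]
opening: 0.0853
```

```bash
cat > w.py <<'E'
from h import *
import sys
o=get_obs();print(o['ee_pos'].round(4),o['tcp_rot'].round(1),o['wrist_force'].round(1))
c=snap('wrist',sys.argv[1])
# brown+white caps seen in wrist, fit via ends
P=cloud(c,np.ones((400,640),bool)); t=o['ee_pos']
a=np.radians(o['tcp_rot'][2]+90);z=np.array([np.cos(a),np.sin(a)]);f=np.array([-z[1],z[0]])
d=P[:,:2]-t[:2];m=(abs(d@z)<.14)&(d@f>.0)&(d@f<.09)&(P[:,2]>.03)&(P[:,2]<.055);Q=P[m]
r=cv2.minAreaRect((Q[:,:2]*1000).astype(np.float32));print(r)
print('z98',np.percentile(Q[:,2],98),len(Q))
b=cv2.boxPoints(r)/1000;C=b.mean(0);e=[b[1]-b[0],b[2]-b[1]];e=max(e,key=np.linalg.norm);ang=np.degrees(np.arctan2(e[1],e[0]));ang=(ang+90)%180-90
print('C',C.round(4),'ang',ang.round(2),'along',((C-L)@U).round(4),'across',((C-L)@N).round(4),'ahead of TCP',((C-t[:2])@f).round(4))
E
python3 w.py w2.png
```

```text
[ 0.5299 -0.1495  0.0059] [ -89.9    0.  -110.8] [-0.2 -0.2 -0.6]
((543.2423095703125, -121.30643463134766), (74.08770751953125, 204.0318603515625), 78.27870178222656)
z98 0.05002235665880775 80109
C [ 0.5432 -0.1213] ang -11.72 along -0.0125 across -0.1132 ahead of TCP 0.0311
```

View pics/w2.png

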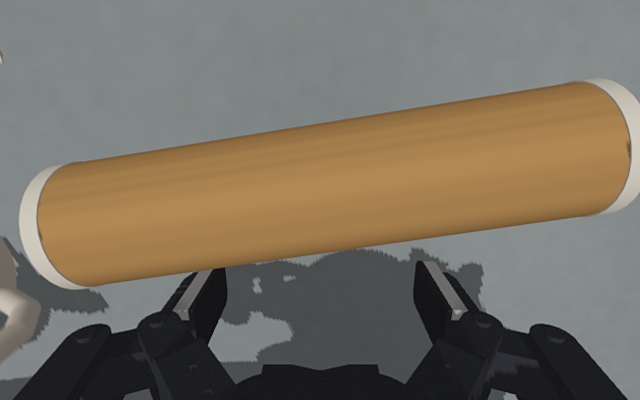

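The tube spans (20,235) to (640,130), still at its original slant. The near finger at (210,275) is just touching it. I'll keep pushing.

Emit:
{"op": "move_arm", "data": {"deltas": [[[-0.005,0,0,0],[-0.011,0,0,0],[-0.017,0,0,0],[-0.023,0,0,0],[-0.029,0,0,0]]]}}

```text
time: 3.65
ee_pos: [0.5397, -0.1226, 0.0053]
tcp_rot: [-90.0, 0.0, -110.9]
wrist_force: [-0.3, 0.4, -0.3]
opening: 0.0857
```

```bash
sed -i 's/^P=cloud.*t=o/k=c["color"];P=cloud(c,((k[...,2].astype(int)-k[...,0]>40))|(k.min(2)>140)); t=o/' w.py; python3 w.py w3.png
```

```text
[ 0.5397 -0.1226  0.0053] [ -90.     0.  -110.9] [-0.3  0.4 -0.3]
((552.5731811523438, -78.30563354492188), (46.07461929321289, 205.3671875), 78.27210235595703)
z98 0.04987394593172149 77595
C [ 0.5526 -0.0783] ang -11.73 along -0.0127 across -0.0692 ahead of TCP 0.046
```

The off-centre push rolled the tube without turning it: the angle is the same, and it is now 69 mm short of the line. I'll straighten the tool and roll it square on, then see about the offset along the line.

Emit:
{"op": "move_arm", "data": {"deltas": [[[0,0,0,-5],[0,0,0,-8.5],[0,0,0,-8.5]]]}}

```text
time: 4.0
ee_pos: [0.5396, -0.123, 0.0053]
tcp_rot: [-90.0, -0.0, -102.3]
wrist_force: [0.0, 0.3, -0.6]
opening: 0.0853
```

```bash
python3 w.py w4.png
```

```text
[ 0.5396 -0.123   0.0053] [ -90.    -0.  -102.3] [ 0.   0.3 -0.6]
((551.123046875, -84.25919342041016), (63.262367248535156, 204.4054412841797), 78.23411560058594)
z98 0.04984754641952062 78399
C [ 0.5511 -0.0843] ang -11.77 along -0.0128 across -0.0753 ahead of TCP 0.0403
```

```bash
cat > w.py <<'E'
from h import *
import sys
from scipy.optimize import least_squares
o=get_obs();t=o['ee_pos'];print(t.round(4),o['tcp_rot'].round(1))
n=sys.argv[2] if len(sys.argv)>2 else 'wrist'
c=dict(np.load('pics/'+sys.argv[1])) if sys.argv[1].endswith('npz') else snap(n,sys.argv[1])
k=c['color'].astype(int);P=cloud(c,k[...,2]-k[...,0]>40);W=cloud(c,k.min(2)>-1)
P=P[(abs((P[:,:2]-L)@U)<.15)&(abs((P[:,:2]-L)@N+.06)<.13)&(P[:,2]>.028)&(P[:,2]<.056)][::5]
f=lambda p:np.hypot((P[:,1]-p[0]-np.tan(p[1])*(P[:,0]-.55))*np.cos(p[1]),P[:,2]-p[2])-.025
p=least_squares(f,[np.median(P[:,1]),la,.025],loss='soft_l1',f_scale=.002).x
T=np.array([np.cos(p[1]),np.sin(p[1])]);M=np.array([-T[1],T[0]]);d=W[:,:2]-[.55,p[0]]
d=d[(abs(d@M)<.008)&(W[:,2]>.042)&(W[:,2]<.056)&(abs(d@T)<.16)];s=d@T;lo,hi=np.percentile(s,[.3,99.7])
C=np.array([.55,p[0]])+T*(lo+hi)/2
a=np.radians(o['tcp_rot'][2]);F=-np.array([np.cos(a),np.sin(a)])
print('C',C.round(4),'deg',np.degrees(p[1]).round(2),'zc',p[2].round(4),'len',(hi-lo).round(4),'along',((C-L)@U).round(4),'across',((C-L)@N).round(4),'ahead of TCP',((C-t[:2])@F).round(4))
E
for f in w1 w3 w4; do python3 w.py $f.npz; done; python3 w.py t0.npz
```

```text
[ 0.5396 -0.123   0.0053] [ -90.    -0.  -102.4]
C [ 0.5411 -0.1317] deg -11.2 zc 0.0241 len 0.2007 along -0.0123 across -0.1238 ahead of TCP -0.0081
[ 0.5396 -0.123   0.0053] [ -90.    -0.  -102.4]
C [ 0.5521 -0.0803] deg -11.76 zc 0.0241 len 0.2007 along -0.0127 across -0.0712 ahead of TCP 0.0444
[ 0.5396 -0.123   0.0053] [ -90.    -0.  -102.4]
C [ 0.5509 -0.0776] deg -11.77 zc 0.0241 len 0.1975 along -0.0145 across -0.0689 ahead of TCP 0.0468
[ 0.5396 -0.123   0.0053] [ -90.    -0.  -102.4]
C [ 0.539 -0.13 ] deg -11.27 zc 0.0245 len 0.2013 along -0.0147 across -0.1226 ahead of TCP -0.0069
```

Emit:
{"op": "move_arm", "data": {"deltas": [[[-0.008,0,0,0],[-0.016,0,0,0],[-0.023,0,0,0],[-0.03,0,0,0],[-0.037,0,0,0]]]}}

```text
time: 4.55
ee_pos: [0.5476, -0.0861, 0.0053]
tcp_rot: [-90.0, 0.0, -102.4]
wrist_force: [-0.3, 0.6, 1.5]
opening: 0.0847
```

Emit:
{"op": "move_arm", "data": {"deltas": [[[-0.006,0,0,0],[-0.011,0,0,0],[-0.015,0,0,0],[-0.018,0,0,0],[-0.02,0,0,0]]]}}

```text
time: 5.05
ee_pos: [0.5518, -0.0672, 0.0053]
tcp_rot: [-90.0, -0.0, -102.4]
wrist_force: [0.3, -0.2, -0.5]
opening: 0.0854
```

```bash
python3 w.py w5.png
```

```text
[ 0.5518 -0.0672  0.0053] [ -90.    -0.  -102.4]
C [ 0.5624 -0.0329] deg -12.38 zc 0.0241 len 0.2003 along -0.013 across -0.0227 ahead of TCP 0.0358
```

It is now 22.7 mm short of the line and at -12.4°, almost parallel. Before the last roll I'll nudge the near end cap with closed fingers to take out the 13 mm offset along the line.

Emit:
{"op": "move_arm", "data": {"deltas": [[[0.03,0,0,0],[0.03,-0.05,0,0],[0.03,-0.09,0,0],[0.01,-0.1,-0.045,0],[-0.012,-0.1,-0.09,0]]]}}

```text
time: 5.6
ee_pos: [0.4673, -0.0368, 0.1074]
tcp_rot: [-89.8, 0.0, -102.5]
wrist_force: [-0.4, 2.0, 0.6]
opening: 0.0855
```

Emit:
{"op": "move_arm", "data": {"deltas": [[[-0.024,0,-0.04,0],[-0.024,0,-0.057,0],[-0.024,0,-0.057,0],[-0.024,0.03,-0.057,0],[-0.024,0.06,-0.057,0]]], "claw": 0}}

```text
time: 6.1
ee_pos: [0.4179, -0.0014, 0.0454]
tcp_rot: [-89.8, 0.0, -102.4]
wrist_force: [-0.2, -0.1, -1.1]
opening: 0.0123
```

```bash
python3 w.py w6.png;python3 w.py t6.png top; python3 -c "
from h import *
s=camera('side')['color'];cv2.imwrite('pics/s6.png',cv2.resize(s[130:330,240:560],(800,500)))"
```

```text
[ 0.4179 -0.0014  0.0454] [ -89.8    0.  -102.4]
C [ 0.4845 -0.0148] deg -12.41 zc 0.0243 len 0.1715 along -0.093 across -0.022 ahead of TCP 0.0012
[ 0.415  -0.0014  0.0401] [-9.020e+01 -1.000e-01 -1.024e+02]
C [ 0.6539 -0.0504] deg -13.19 zc 0.0243 len 0.0134 along 0.0801 across -0.02 ahead of TCP 0.0035
```

View pics/s6.png

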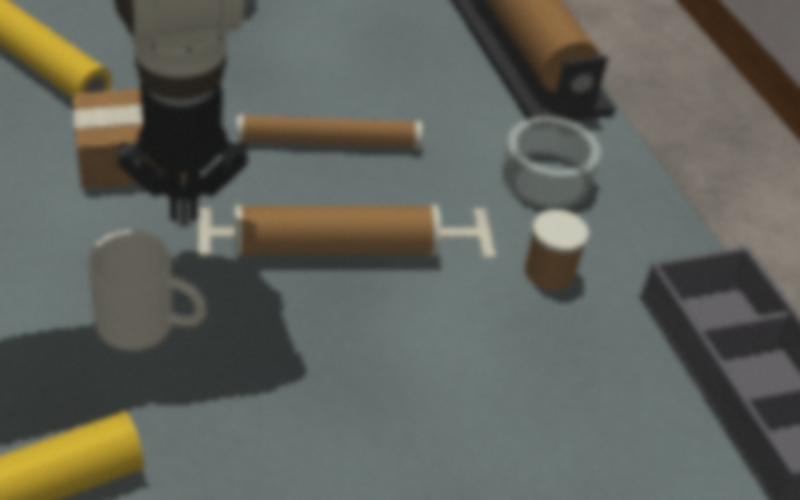

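The side view shows the closed fingers at (183,215), clear of the tube's near cap at (240,230), with the knuckles well above the tube. I'll lower to mid-height and nudge slowly.

Emit:
{"op": "move_arm", "data": {"deltas": [[[0,0.02,0,0],[0,0.02,0.015,0],[0,0.02,0.025,0],[0,0.02,0.03,0],[0,0.02,0.034,0]]]}}

```text
time: 6.75
ee_pos: [0.4504, -0.0085, 0.0262]
tcp_rot: [-89.9, 0.0, -102.4]
wrist_force: [-0.2, -0.1, 0.1]
opening: 0.0002
```

Emit:
{"op": "move_arm", "data": {"deltas": [[[0,0,0.003,0],[0,0,0.006,0],[0,0,0.008,0],[0,0,0.01,0],[0,0,0.01,0]]]}}

```text
time: 7.25
ee_pos: [0.4593, -0.0104, 0.0253]
tcp_rot: [-90.0, -0.0, -102.4]
wrist_force: [-1.2, 0.3, 0.3]
opening: 0.0003
```

```bash
python3 -c "
from h import *
s=snap('side','s7.png')['color'];cv2.imwrite('pics/s7c.png',cv2.resize(s[190:260,300:460],(800,350),interpolation=2))"
```

```text
(no output)
```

View pics/s7c.png

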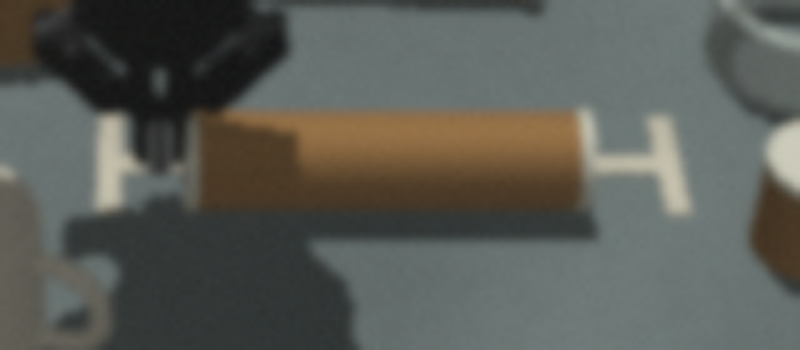

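The side crop shows the tube from 190 to 588, the line's cross strips at about 110 and 668, and the fingers against the near cap at (160,150). Reaction is about 1 N, and the tube has slid about 7 mm. I'll push 5 mm more, then back off and lift.

Emit:
{"op": "move_arm", "data": {"deltas": [[[0,0,0.002,0],[0,0,0.004,0],[0,0,0.005,0],[0,0,0.005,0],[0,0,-0.025,0]]]}}

```text
time: 7.8
ee_pos: [0.4365, -0.0053, 0.0252]
tcp_rot: [-89.9, 0.0, -102.4]
wrist_force: [-1.2, 1.1, 0.6]
opening: -0.0001
```

Emit:
{"op": "move_arm", "data": {"deltas": [[[0,-0.01,-0.02,0],[0,-0.05,-0.02,0],[0.04,-0.08,-0.01,0],[0.08,-0.08,0.02,0],[0.12,-0.08,0.06,0]]], "claw": 0.085}}

```text
time: 8.3
ee_pos: [0.4647, -0.1307, 0.1072]
tcp_rot: [-89.8, -0.0, -102.3]
wrist_force: [1.8, 0.6, 0.2]
opening: 0.072
```

```bash
python3 w.py w8.png;python3 w.py s8.png side; python3 w.py t8.png top
```

```text
[ 0.4647 -0.1307  0.1072] [ -89.8   -0.  -102.3]
C [ 0.5693 -0.0333] deg -12.47 zc 0.0242 len 0.1893 along -0.0062 across -0.0216 ahead of TCP 0.1175
[ 0.4678 -0.1356  0.1051] [-8.980e+01 -1.000e-01 -1.025e+02]
C [ 0.5772 -0.0326] deg -12.94 zc 0.0266 len 0.201 along 0.0014 across -0.0193 ahead of TCP 0.1241
[ 0.4657 -0.1329  0.1046] [-9.000e+01 -1.000e-01 -1.026e+02]
C [ 0.5731 -0.0329] deg -12.49 zc 0.0245 len 0.2013 along -0.0026 across -0.0204 ahead of TCP 0.121
```

Top and side views agree: the tube is within 1–2 mm of centre along the line and about 20 mm short across it. Now the last roll.

Emit:
{"op": "move_arm", "data": {"deltas": [[[-0.02,0,0.04,0],[-0.04,0,0.083,0],[-0.058,0.03,0.083,0],[-0.058,0.07,0.083,0],[-0.058,0.1,0.083,0]]]}}

```text
time: 8.95
ee_pos: [0.5565, -0.0884, 0.0031]
tcp_rot: [-90.1, 0.0, -102.3]
wrist_force: [-0.5, 0.4, 0.9]
opening: 0.0849
```

```bash
python3 w.py w9.png
```

```text
[ 0.5565 -0.0884  0.0031] [ -90.1    0.  -102.3]
C [ 0.5696 -0.0335] deg -12.34 zc 0.0241 len 0.1899 along -0.0058 across -0.0218 ahead of TCP 0.0564
```

Emit:
{"op": "move_arm", "data": {"deltas": [[[-0.01,0,0,0],[-0.017,0,0,0],[-0.021,0,0,0],[-0.025,0,0,0.2],[-0.029,0,0,0.2]]]}}

```text
time: 9.5
ee_pos: [0.5641, -0.0614, 0.0065]
tcp_rot: [-89.9, 0.0, -102.6]
wrist_force: [0.0, 0.3, 0.2]
opening: 0.085
```

Emit:
{"op": "move_arm", "data": {"deltas": [[[-0.003,0,0,0],[-0.005,0,0,0],[-0.007,0,0,0],[-0.008,0,0,0],[-0.008,0,0,0]]]}}

```text
time: 10.0
ee_pos: [0.5651, -0.0539, 0.0052]
tcp_rot: [-90.0, -0.0, -102.6]
wrist_force: [0.3, 0.2, -0.9]
opening: 0.0849
```

```bash
python3 w.py w10.png;python3 w.py s10.png side
```

```text
[ 0.5651 -0.0539  0.0052] [ -90.    -0.  -102.6]
C [ 0.5771 -0.0201] deg -12.28 zc 0.0241 len 0.1987 along -0.0014 across -0.007 ahead of TCP 0.0356
[ 0.5651 -0.054   0.0052] [ -90.    -0.  -102.6]
C [ 0.5806 -0.0182] deg -12.52 zc 0.0258 len 0.2009 along 0.0016 across -0.0045 ahead of TCP 0.0383
```

Emit:
{"op": "move_arm", "data": {"deltas": [[[-0.002,0,0,0],[-0.0035,0,0,0],[-0.005,0,0,0],[-0.005,0,0,0],[-0.005,0,0,0]]]}}

```text
time: 10.6
ee_pos: [0.5662, -0.049, 0.0053]
tcp_rot: [-90.0, -0.0, -102.6]
wrist_force: [0.4, -0.1, 0.8]
opening: 0.0851
```

Emit:
{"op": "move_arm", "data": {"deltas": [[[0.02,0,0,0],[0.04,-0.02,0,0],[0.08,-0.06,0,0],[0.12,-0.08,0,0],[0.16,-0.08,0,0]]]}}

```text
time: 11.1
ee_pos: [0.5327, -0.2072, 0.0895]
tcp_rot: [-89.7, -0.1, -102.5]
wrist_force: [1.8, -0.6, 0.1]
opening: 0.0853
```

```bash
python3 w.py s11.png side; python3 w.py t11.png top; python3 - <<'E'
from h import *
a=cv2.imread('pics/t11.png')[60:210,310:400]; b=cv2.imread('pics/s11.png')[190:250,310:450]
cv2.imwrite('pics/c11.png',np.hstack([cv2.resize(a,(360,600),interpolation=2),np.vstack([cv2.resize(b,(440,240),interpolation=2),np.zeros((360,440,3),np.uint8)])]))
E
```

```text
[ 0.5327 -0.2072  0.0895] [-8.970e+01 -1.000e-01 -1.025e+02]
C [ 0.5818 -0.013 ] deg -12.89 zc 0.026 len 0.2009 along 0.0017 across 0.0009 ahead of TCP 0.2003
[ 0.5308 -0.2119  0.0877] [ -89.8   -0.2 -102.7]
C [ 0.5774 -0.0121] deg -12.42 zc 0.0242 len 0.201 along -0.0029 across 0.0008 ahead of TCP 0.2052
```

View pics/c11.png

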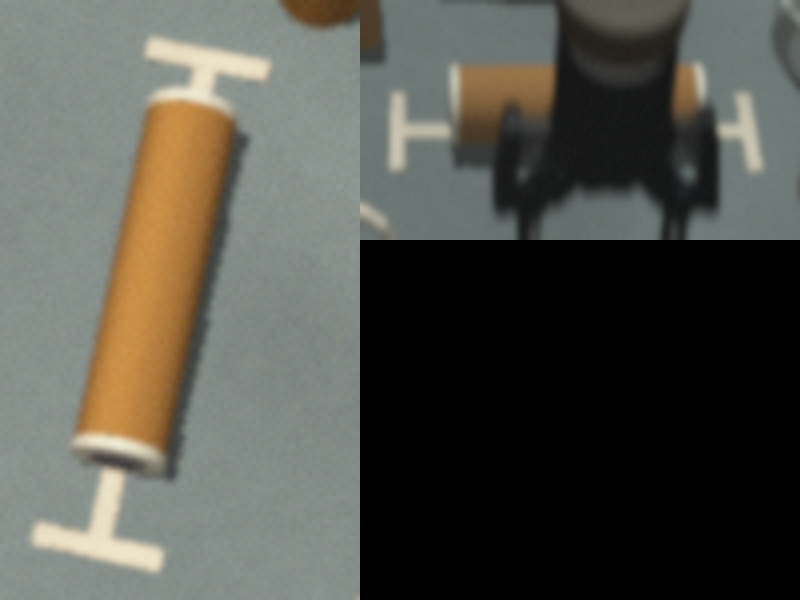

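The crops show the tube lying on the line. In the top view the strip shows centrally at both ends, at (203,80) and (108,500). Both views give 1 mm across, under 3 mm along and 0.3° of tilt. I'll check the thin tube, then hand in.

```bash
python3 - <<'E'
from h import *
for n in('t0','t11'): print(tube(dict(np.load(f'pics/{n}.npz')),[.6,.124],.015))
o=get_obs();print(o['time'],o['qd'].round(2)); print(job_done())
E
```

```text
{'C': array([0.6006, 0.1284]), 'deg': np.float64(-16.07), 'zc': np.float64(0.0144), 'length': np.float64(0.202), 'along': np.float64(-0.0107), 'across': np.float64(0.1429), 'n': 1242}
{'C': array([0.6007, 0.1283]), 'deg': np.float64(-16.07), 'zc': np.float64(0.0145), 'length': np.float64(0.2017), 'along': np.float64(-0.0106), 'across': np.float64(0.1429), 'n': 1240}
11.2 [ 3.75  0.35 -1.86  0.05  1.43  3.97]
the job is handed in; nothing more can be done
None
```

The thick tube is lying on the labelling line, and I handed the job in at 11.2 s, well inside the 32 s limit. I rolled it there by pushing its side with the open fingers, never gripping it.

- **End-cap nudge:** the tube started about 15 mm off centre along the line, and rolling couldn't fix that. Slanting the push to steer it didn't work; the tube just rolled straight. So, about 20 mm short of the line, I pushed its near end cap with closed fingers. It slid about 12 mm along its length (reaction about 1 N), and I then rolled it the last 20 mm.
- **Final position:** the top and side cameras both put it about 1 mm off across the line and within 0.3° of parallel. Along the line they disagree slightly: -3 mm from the top, +2 mm from the side. That gap is about the size of the calibration error.
- **Thin tube:** it didn't move (within 0.1 mm between the first and last top views).
- **Robot:** the gripper was clear of everything, about 0.2 m from the tube. The arm was still settling slowly (under 4°/s) when I handed in.

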